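Hang the exhibit cabinet's door for pinning

ROBOT

A 6-joint arm with a two-finger parallel gripper is mounted at the origin on the work surface. World frame = base frame: x ahead of the robot, y to its left, z up, the work surface at z = 0. Lengths are in mm, angles in rad, forces in N, time in s.
With the tool pointing down it reaches from about 425 to 950 mm from the base axis. Payload 3.5 kg.
Tool frame: the origin (TCP) lies at the very end of the fingers, on their centre line; the grasp point (between the pads) lies 19 mm behind it; z points along the fingers, y is the line along which they close (so a half turn about z gives the same grasp; the last joint's range is limited). The gripper opens to 85 mm and grips with 20 to 120 N. Pads are 22 mm wide; open, the fingers measure 114 mm over their backs; the gripper's body (76 mm by 85 mm) begins 54 mm behind the grasp point. The pads swing forward as they close: fully open they stand 13 mm farther back than shut.
Start: joints at [0.992, 0.286, 1.577, -0, 1.279, -0.15], TCP at [280.614, 613.891, 231.325] pointing down, gripper open.
Joint ranges: [-2.77, 2.77], [-0.9, 2.22], [0.21, 2.48], [-1.53, 4.67], [0.24, 2.81], [-2.84, 2.84]. Speed limits (rad/s): [2.79, 2.79, 3.14, 3.14, 3.14, 3.14].

INTERFACE

Orientations are given as a unit quaternion [w, x, y, z].
In Python, from cell import r gives the robot as it stands.
- The arm moves only by the tool move_arm, never from a script. Its argument "moves" is a list of rows, each a list of 2 entries, a list of its own where there are three numbers: the shift along the tool's x, y, z in units of 40 mm (1.0 is 40 mm), then the turn, a rotation vector about the tool's x, y, z in units of 6 degrees (1.0 is 6 degrees). In form: [[[dx, dy, dz], [ax, ay, az]], ...]. A call has 1 to 5 rows; each row is the pose to reach, as a shift and turn from the pose commanded when the call began, along the tool's axes at that moment; what a row does not reach only later rows make up. A row lasts 1/12 s, in which the tool goes at most 41.7 mm and 7.16 degrees, less where a joint would pass 70% of its speed; a pose out of reach is approached as far as the arm can. A call with a gripper value outside its range is refused whole. "fingers" is the opening, from 0 (shut) to 1 (fully open), set as the call begins (left out, the last holds). The fingers move at their own pace and stop on an object; "newtons" is the grip in N (left out, the last holds). Time passes only in rows, so rows that repeat a pose let the fingers close. It gives the time, the measured TCP pose, the force, the opening and the grip force at its end, in the units of the state.
- r.get_state(): the state, without advancing time (a new reading comes with each control period).
- r.capture(name): name is "side" or "top"; returns a dict with "frame" (480x640x3 uint8, red, green, blue), "range_z" (480x640 float32, mm along the optical axis (not along the pixel's ray), 0 where there is no reading), "mtx" (3x3 intrinsics, pixels), "T" (4x4, takes a point from camera to world coordinates). Camera axes: x right, y down, z forward; pixel columns grow to the right and rows downward; lengths in mm; the calibration is good to about 2 mm. A picture is of the moment at which its call begins.
- r.hand_in(): hands the job in; it is judged then, once.
The state is a dict: "time_s": time; "joint_pos": joint angles; "joint_vel": joint speeds; "joint_torque": joint torques, N m; "eef_pos": TCP position; "tool_rot": TCP orientation; "contact_force": force on the tool from outside, world axes, zero at the start; "torque": the same for the moment, N m; "gripper_width": finger opening in mm; "grip_force": force on a finger pad.
Only numpy, scipy, OpenCV 4.12 (cv2) and the standard library are available. Lean on these libraries where they do the work, as an engineer would, in place of code of your own. Each camera call takes 0.05 s, during which the arm holds its last target. There are 200 camera calls.

TASK

The exhibit cabinet has just been loaded: push its open upper drawer fully shut, then lift the cabinet's loose door out of the file sorter and offer it up to the cabinet, upright and standing open about square to the cabinet's front, with its two hinge knuckles between the cabinet's knuckles and the holes in line, so that a colleague can drop the hinge pins in from above. Finish while holding the door there in the gripper, hanging free in the grip and not pressed against the cabinet; do not drop the door, and leave the other things on the bench where they are.

Things in the scene. Friction and masses are not known exactly. Their poses are not given: they have to be found in the camera images.
- cabinet: Grey sheet-steel bench cabinet, fixed, 160 deep (its x), 200 wide (its y), 220 high; origin at the centre of its underside, x from its open front to its back. The front plane, x = -80, faces about to the robot's right (-y). Two drawers between 20 wide front stiles. Two steel hinges on the front corner at its -y side share a vertical axis at x = -90.5, y = -94.
- cabinet_hinge_top (a point): Upper hinge: centre of the gap between its two fixed knuckles, on the hinge axis, 165 above the bench; axes as the cabinet's. Knuckles (barrels) 18 diameter, 20 long, 10 bore; gap 26 high, open to -x and -y, so a door knuckle has 3 to spare above and below. In line, it clears the stile behind it (+x) by 1.5. The 6 mm pin passes if the bores line up within 4.
- cabinet_hinge_low (a point): Lower hinge, like the upper one: centre of its gap, on the hinge axis, 55 above the bench. Axes as the cabinet's.
- drawer (a joint): The upper drawer: how far it is open (m), 0 = fully shut against its stop, at most 0.11; starts 0.03 to 0.07 open. Slides along the cabinet's x and stays where it is left; it takes about 2 N to move, a little more when moved fast.
- drawer_pull (a point): Middle of the outer face of the upper drawer's pull: a steel lip 80 wide (along the cabinet's y) and 16 high, standing 22 out from the drawer's front, 164 above the bench. With the drawer shut this face is still 10 in front of the cabinet's front plane. Axes as the cabinet's; push it along +x.
- door: The cabinet's loose door: grey steel pan 180 wide (its x), 18 thick (y), 190 high (z), about 0.42 kg, balanced within 10 of mid width; origin at the centre of its underside. Stands in a sorter slot, underside 4 above the bench, up to 5 of play across. Outer skin with a lock 4 proud at -y; the other face is hollow but for a rim; the top rim, 35 high, 18 thick, is the grip. Hinge edge at +x.
- door_knuckle_top (a point): Centre of the door's upper knuckle, on its bore axis: x = 104, y = 0, 151 above the door's underside; axes as the door's. Steel barrel 18 diameter, 20 long, 10 bore, upright. With the door hung open square, the door's axes point along the cabinet's and its underside is 14 above the bench.
- door_knuckle_low (a point): Centre of the door's lower knuckle, like the upper: x = 104, y = 0, 41 above the door's underside. Axes as the door's.
- sorter: Dark steel desk file sorter, fixed: base 150 (its x) by 108 (its y) by 4, five upright dividers up to 85 high making four slots 23 wide that run along its x and are open at the ends. Origin at the centre of its underside. Holds the door and the casebook.
- casebook: Bound case book standing in another slot of the sorter, 134 long, 20 thick, 127 high (well below the door's top); leave it. Origin at the centre of its underside.
- pin_tray: Shallow steel tray 110 by 70 by 16 with the two hinge pins; leave it. Origin at the centre of its underside.
- pin0: Headed hinge pin 6 in diameter, 75 long, lying in the tray; leave it.
- pin1: The other hinge pin in the tray; leave it.
- hammer: Small hammer lying on the bench, 240 long; leave it.
- screwdriver: Screwdriver lying on the bench, 190 long; leave it.
- jar: Closed specimen jar, 56 in diameter, 70 high; leave it. Origin at the centre of its underside.
- dish: Open glass dish, 90 in diameter, 18 high; leave it. Origin at the centre of its underside.
Mind the look-alikes: they are no part of the job. Of the things shaped like the door, the grey one is meant.

How it is judged (in metres and radians):
On the way, in this order (a step that is already met when the one before it is completed fails the run):
1. the upper drawer is pushed fully shut (value of joint drawer below 0.005 m), for 0.2 s.
2. then the door's knuckles are brought between the cabinet's, holes in line (horizontal distance between door_knuckle_top and cabinet_hinge_top below 0.004 m and horizontal distance between door_knuckle_low and cabinet_hinge_low below 0.004 m and z of door_knuckle_top in the frame of cabinet_hinge_top between -0.004 and 0.004 m and z of door_knuckle_low in the frame of cabinet_hinge_low between -0.004 and 0.004 m and angle between the x axis of door and the x axis of cabinet, either way round below 0.35 rad and x of door in the frame of cabinet below -0.15 m and value of joint drawer below 0.005 m), for 0.2 s.
At the end, for the whole second after the job is handed in: Drawer shut (5 mm). Door held still in the gripper (over 5 N), upright (0.06 rad), open within 20 degrees of square; both knuckles within 4 mm of the hinge axis and of the gap centres' height; under 8 N on the cabinet. The rest within 30 mm of its start (all of step 2 and angle between door's own z axis and vertical below 0.06 rad and contact force between the fingers and door above 5 N and contact force between door and cabinet below 8 N and linear speed of door below 0.02 m/s and not (distance of casebook from where it was at the start of the episode above 0.03 m) and not (distance of pin_tray from where it was at the start of the episode above 0.03 m) and not (distance of pin0 from where it was at the start of the episode above 0.03 m) and not (distance of pin1 from where it was at the start of the episode above 0.03 m) and not (distance of hammer from where it was at the start of the episode above 0.03 m) and not (distance of screwdriver from where it was at the start of the episode above 0.03 m) and not (distance of jar from where it was at the start of the episode above 0.03 m) and not (distance of dish from where it was at the start of the episode above 0.03 m)); the arm keeps its last pose, push and grip.
It fails at once if the door is dropped or tipped over (angle between door's own z axis and vertical above 0.6 rad).
It fails at once if another thing on the bench is disturbed (distance of any of casebook, pin_tray, pin0, pin1, hammer, screwdriver, jar, dish from where it was at the start of the episode above 0.03 m).
It also fails if it takes over 58 s, if anything falls off the work surface, if the arm or the gripper's body presses on something with over 40 N, if the wrist force passes 120 N, or if a joint passes its speed limit or range.

## Working session

There is one attempt and no reset: what is moved stays moved. The work goes in short steps, Python scripts to look and compute and a tool call to move; the robot and the scene stay as the last step left them, time stands still between calls to the robot, and variables do not carry over. Pictures are saved under pics/ and viewed, at most 10 in all, crops included, and the job is handed in when it is done.

Besides the shell and the picture viewer there is one more tool, called after ">>>" in YAML: its name, and indented under it one key for each argument. move_arm: Moves the arm, as the interface text tells. Its arguments: {"type":"object","properties":{"moves":{"type":"array"},"fingers":{"type":"number"},"newtons":{"type":"number"}},"required":["moves"]}

```bash
ls; mkdir -p pics; python3 - <<'E'
from cell import r
import cv2,numpy as np
for n in("side","top"):
    c=r.capture(n);np.savez(f"{n}0.npz",**c);cv2.imwrite(f"pics/{n}0.png",c["frame"][:,:,::-1])
    print(n,c["mtx"].tolist(),c["T"].round(3).tolist(),(c["range_z"]>0).mean())
s=r.get_state();print(s["eef_pos"],s["tool_rot"],s["gripper_width"],s["time_s"])
E
```

```text
pics
side [[622.103083410404, 0.0, 322.6832538004448], [0.0, 622.103083410404, 230.8522861122324], [0.0, 0.0, 1.0]] [[0.933, -0.262, 0.248, 130.003], [-0.36, -0.645, 0.675, -1140.532], [-0.017, -0.718, -0.695, 1189.035], [0.0, 0.0, 0.0, 1.0]] 0.99603515625
top [[496.947057400733, 0.0, 309.5357085599987], [0.0, 496.947057400733, 247.40585055397784], [0.0, 0.0, 1.0]] [[0.029, -0.976, 0.214, 313.021], [-1.0, -0.028, 0.009, -154.305], [-0.003, -0.214, -0.977, 1120.139], [0.0, 0.0, 0.0, 1.0]] 0.995908203125
[280.2981826  613.38758848 230.03485485] [-3.85983776e-04  2.12743488e-01  9.77107465e-01 -1.02998873e-03] 85.3577671096448 0.1
```

View pics/top0.png

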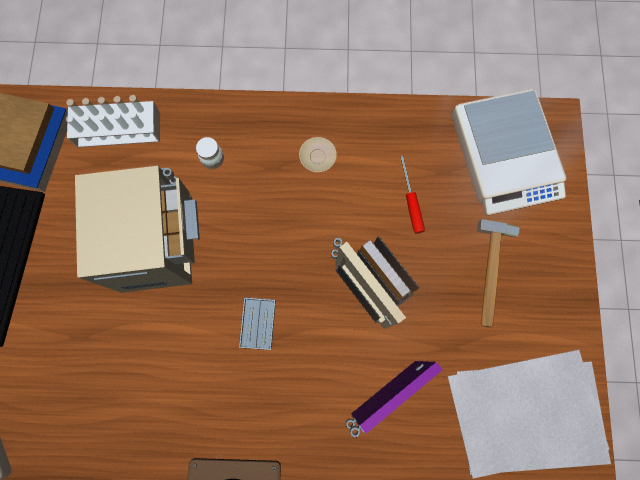

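View pics/side0.png

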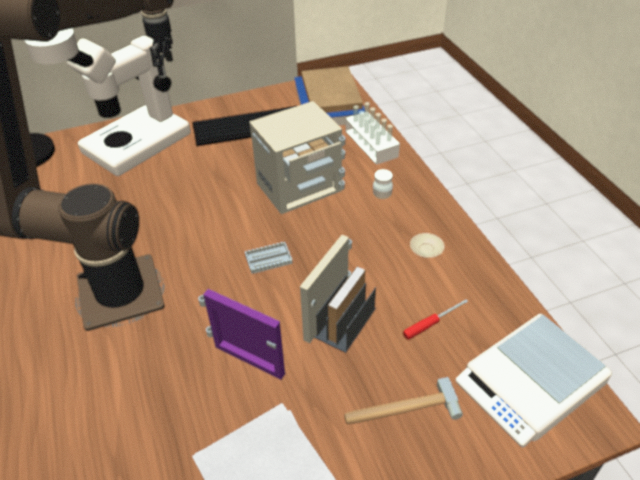

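Top view: the cabinet is at (130,230), front facing right, with the open drawer pull at (192,218) and hinge knuckles at (168,175). Two things are door-shaped: the grey one in the sorter at (372,283), knuckles at (337,248), and the purple one at (395,397). The grey one is the target and the purple one is the look-alike. The casebook is at (388,268). In the side view the grey door's lock shows at (312,303).

```bash
cat > h.py <<'E'
import numpy as np,cv2
def cloud(c):
    z=c["range_z"].astype(float);v,u=np.mgrid[:480,:640];K=c["mtx"]
    p=np.stack([(u-K[0,2])/K[0,0]*z,(v-K[1,2])/K[1,1]*z,z],-1)@c["T"][:3,:3].T+c["T"][:3,3]
    p[z<=0]=np.nan
    return p
def box(P,lo,hi): return ((P>lo)&(P<hi)).all(-1)
E
python3 - <<'E'
from h import *
C={n:np.load(n+"0.npz") for n in("top","side")}
P={n:cloud(C[n]) for n in C}
for n in C:
    p=P[n]
    for nm,pts in {"top":[(250,325,),(130,225),(192,218),(168,175),(372,283),(337,243),(388,268),(395,385),(300,400)],"side":[(295,125),(318,184),(315,165),(340,150),(342,185),(330,260),(312,303),(348,243),(345,300),(270,258)]}.items():
        if nm==n: print(n,[(q,p[q[1],q[0]].round().tolist()) for q in pts])
t=P["top"]
for nm,lo,hi in [("cabtop",(350,50,212),(750,400,228)),("doortop",(250,-320,188),(600,-50,204))]:
  for n in C:
    m=box(P[n],lo,hi); q=P[n][m]
    if len(q)<20: print(nm,n,len(q));continue
    r=cv2.minAreaRect(q[:,:2].astype(np.float32)); print(nm,n,len(q),r,np.median(q[:,2]).round(1),cv2.boxPoints(r).round(1).tolist())
f=C["top"]["frame"][:,:,::-1]
a=cv2.resize(f[150:300,70:220],(600,600),interpolation=2);b=cv2.resize(f[225:335,315:425],(600,600),interpolation=2)
cv2.imwrite("pics/c1.png",cv2.resize(np.hstack([a,b]),(800,400)))
E
```

```text
top [((250, 325), [376.0, -18.0, 10.0]), ((130, 225), [543.0, 192.0, 220.0]), ((192, 218), [573.0, 89.0, 172.0]), ((168, 175), [653.0, 137.0, 195.0]), ((372, 283), [451.0, -266.0, 192.0]), ((337, 243), [571.0, -208.0, -5.0]), ((388, 268), [491.0, -305.0, 130.0]), ((395, 385), [262.0, -323.0, 95.0]), ((300, 400), [219.0, -134.0, -2.0])]
side [((295, 125), [555.0, 215.0, 219.0]), ((318, 184), [584.0, 125.0, 72.0]), ((315, 165), [563.0, 86.0, 173.0]), ((340, 150), [646.0, 115.0, 178.0]), ((342, 185), [660.0, 134.0, 37.0]), ((330, 260), [466.0, -267.0, 195.0]), ((312, 303), [402.0, -320.0, 135.0]), ((348, 243), [531.0, -214.0, 173.0]), ((345, 300), [478.0, -327.0, 119.0]), ((270, 258), [387.0, -35.0, 4.0])]
cabtop top 8879 ((552.7796020507812, 214.96127319335938), (202.0260009765625, 162.55421447753906), 8.765564918518066) 219.7 [[440.6000061035156, 279.8999938964844], [465.29998779296875, 119.19999694824219], [665.0, 150.0], [640.2000122070312, 310.70001220703125]]
cabtop side 2681 ((553.7647094726562, 215.0180206298828), (205.10194396972656, 171.6357879638672), 8.715775489807129) 220.6 [[439.3999938964844, 284.29998779296875], [465.3999938964844, 114.69999694824219], [668.0999755859375, 145.6999969482422], [642.0999755859375, 315.3999938964844]]
doortop top 952 ((397.0362548828125, -285.51837158203125), (295.28131103515625, 64.52978515625), 21.843528747558594) 193.6 [[248.0, -310.5], [272.0, -370.3999938964844], [546.0999755859375, -260.5], [522.0999755859375, -200.60000610351562]]
doortop side 580 ((398.4454345703125, -286.083251953125), (298.1927490234375, 63.0741081237793), 21.970226287841797) 194.3 [[248.39999389648438, -312.6000061035156], [272.0, -371.1000061035156], [548.5, -259.5], [524.9000244140625, -201.10000610351562]]
```

View pics/c1.png

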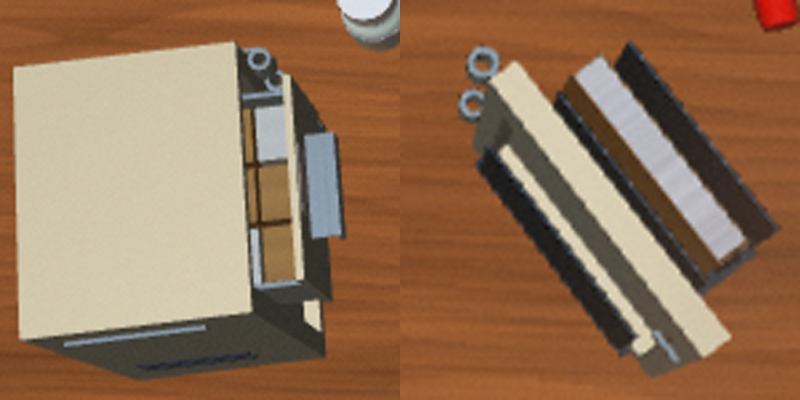

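The crop shows the pull lip at top-view (192,218) and the cabinet hinge ring at about (168,172). The door stands in the second slot, with its knuckle rings at (338,243) and (335,254). The door I chose matches the description. Now I'll get finer numbers.

```bash
cat >> h.py <<'E'
import math
CY=math.radians(98.75);CC=np.array([552.9,215.0])
def R2(a): return np.array([[math.cos(a),-math.sin(a)],[math.sin(a),math.cos(a)]])
def rect(p,lo,hi):
    q=p[box(p,lo,hi)]
    return q,cv2.minAreaRect(q[:,:2].astype(np.float32))
E
python3 - <<'E'
from h import *
print("hinge",CC+R2(CY)@[-90.5,-94])
for n in("top","side"):
    c=np.load(n+"0.npz");p=cloud(c)
    q,r=rect(p,(370,-360,188),(600,-150,204)); print(n,"door",len(q),r,cv2.boxPoints(r).round(1).tolist(),np.median(q[:,2]))
    pc=p.copy();pc[...,:2]=(p[...,:2]-CC)@R2(CY)
    m=box(pc,(-200,-60,158),(-85,60,176));q=pc[m];print(" lip cab frame min",np.nanpercentile(q,[2,50,98],axis=0).round(1).tolist(),len(q))
    # knuckle tops: cabinet (z~198) & door (z 4+161=165)
    m=box(pc,(-110,-110,192),(-82,-80,203));q=pc[m];print(" cab knuckle",len(q),q.mean(0) if len(q) else 0, (q.min(0)+q.max(0))/2 if len(q) else 0)
    m=box(p,(510,-240,155),(570,-180,175));q=p[m];print(" door knuckle",len(q),q.mean(0) if len(q) else 0,(q.min(0)+q.max(0))/2 if len(q) else 0)
E
```

```text
hinge [659.57314843 139.8528816 ]
top door 957 ((453.35491943359375, -264.78289794921875), (179.9405059814453, 18.996196746826172), 38.13409423828125) [[376.70001220703125, -312.8999938964844], [388.5, -327.79998779296875], [530.0, -216.6999969482422], [518.2999877929688, -201.8000030517578]] 193.60103026901538
 lip cab frame min [[-136.0, -55.8, 159.5], [-115.7, 2.3, 168.9], [-85.7, 55.7, 174.8]] 890
 cab knuckle 62 [-90.70674341 -93.5357739  196.65093239] [-90.99491883 -93.12644217 197.08717855]
 door knuckle 63 [ 530.94233498 -201.24737108  163.02659226] [ 526.4212329  -200.12146564  164.99400095]
side door 590 ((454.5039367675781, -264.1089782714844), (183.68179321289062, 22.357128143310547), 38.52406692504883) [[375.70001220703125, -312.6000061035156], [389.6000061035156, -330.1000061035156], [533.2999877929688, -215.6999969482422], [519.4000244140625, -198.1999969482422]] 194.38710892308575
 lip cab frame min [[-139.4, -56.4, 158.7], [-125.0, 2.6, 170.6], [-108.0, 54.4, 175.6]] 356
 cab knuckle 30 [-92.0845373  -93.23356351 197.46558787] [-93.81294165 -92.78367811 197.21685466]
 door knuckle 56 [ 527.76552037 -216.55862883  164.4221013 ] [ 527.60805314 -213.94773079  165.01863164]
```

```bash
cat >> h.py <<'E'
from scipy.spatial.transform import Rotation as Ro
def tip():
    from cell import r
    s=r.get_state();q=np.array(s["tool_rot"]);return s,np.array(s["eef_pos"]),Ro.from_quat(q[[1,2,3,0]])
def go(x,y,z,yaw):
    """shift/turn in move units to TCP (x,y,z), tool down, tool y at world yaw deg; '<' measured pose"""
    s,p,R=tip()
    T=Ro.from_matrix(np.column_stack([np.r_[-R2(math.radians(yaw-90))[:,0]*-1*-1,0] if 0 else [math.cos(math.radians(yaw+90)),math.sin(math.radians(yaw+90)),0],[math.cos(math.radians(yaw)),math.sin(math.radians(yaw)),0],[0,0,-1]]))
    d=R.inv().apply(np.array([x,y,z])-p)/40;a=np.degrees((R.inv()*T).as_rotvec())/6
    print("t",round(s["time_s"],2),"tcp",p.round(1),"shift",d.round(3),"turn",a.round(3),"F",np.round(s["contact_force"],1),"w",round(float(s["gripper_width"]),1),"grip",s["grip_force"])
E
sed -i 's/np.r_\[-R2.*if 0 else //' h.py
python3 - <<'E'
from h import *
c=np.load("side0.npz");p=cloud(c)
for (u,v) in [(75,45),(52,40),(100,60),(130,60),(160,30),(160,85),(155,110),(108,100),(135,130),(170,125),(165,55)]: print((u,v),p[v,u].round())
go(581.8,27.2,330,8.75)
E
```

```text
(75, 45) [ 57. 477. 430.]
(52, 40) [  9. 462. 461.]
(100, 60) [105. 538. 347.]
(130, 60) [186. 614. 291.]
(160, 30) [286. 587. 377.]
(160, 85) [254. 610. 195.]
(155, 110) [224. 646.  91.]
(108, 100) [ 95. 565. 206.]
(135, 130) [147. 621.  50.]
(170, 125) [257. 611.  47.]
(165, 55) [285. 580. 303.]
t 0.1 tcp [280.3 613.4 230. ] shift [-12.947 -10.2    -2.481] turn [-2.100e-02  8.000e-03  9.447e+00] F [0.3 0.2 0.1] w 85.4 grip 0.0
```

>>> move_arm:
  moves:
    - [[-0.5,-0.1,-0.8],[0,0,0.5]]
    - [[-1.1,-0.3,-1.6],[0,0,1.3]]
    - [[-1.7,-0.7,-2.2],[0,0,2.4]]
    - [[-2.4,-1.3,-2.5],[0,0,3.5]]
    - [[-3.1,-1.9,-2.5],[0,0,4.5]]
  fingers: 0

```text
time_s: 0.52
eef_pos: [363.1, 493.2, 335.7]
tool_rot: [0.001, 0.437, 0.899, 0.003]
contact_force: [1.7, 0.6, 0.4]
gripper_width: 25.5
grip_force: 0.0
```

```bash
python3 -c "
from h import *
go(581.8,27.2,330,8.75)"
```

```text
t 0.52 tcp [363.1 493.2 335.7] shift [-12.537  -2.905   0.115] turn [ 0.065 -0.024  4.905] F [1.7 0.6 0.4] w 25.5 grip 0.0
```

>>> move_arm:
  moves:
    - [[-0.9,-0.2,0],[0,0,1.0]]
    - [[-1.9,-0.45,0],[0,0,2.0]]
    - [[-2.9,-0.7,0],[0,0,3.0]]
    - [[-3.9,-0.95,0],[0,0,4.0]]
    - [[-4.9,-1.2,0],[0,0,4.5]]

```text
time_s: 0.93
eef_pos: [446.1, 308.0, 330.8]
tool_rot: [-0.0, 0.635, 0.773, -0.0]
contact_force: [0.4, -0.6, -0.3]
gripper_width: -0.2
grip_force: 0.0
```

```bash
python3 -c "
from h import *
go(581.8,27.2,330,8.75)"
```

```text
t 0.93 tcp [446.1 308.  330.8] shift [-7.544  1.964  0.021] turn [-0.006  0.002  0.409] F [ 0.4 -0.6 -0.3] w -0.2 grip 0.0
```

>>> move_arm:
  moves:
    - [[-0.95,0.25,0],[0,0,0.2]]
    - [[-1.9,0.5,0],[0,0,0.4]]
    - [[-2.9,0.75,0],[0,0,0.4]]
    - [[-3.9,1.0,0],[0,0,0.4]]
    - [[-4.9,1.25,0],[0,0,0.4]]

```text
time_s: 1.35
eef_pos: [534.1, 125.7, 330.9]
tool_rot: [-0.0, 0.649, 0.761, -0.0]
contact_force: [1.1, 0.1, 0.6]
gripper_width: 0.2
grip_force: 0.0
```

>>> move_arm:
  moves:
    - [[-0.95,0.2,0],[0,0,0]]
    - [[-1.9,0.45,0],[0,0,0]]
    - [[-2.6,0.6,0],[0,0,0]]
    - [[-2.6,0.6,0],[0,0,0]]

```text
time_s: 1.68
eef_pos: [575.0, 23.9, 330.1]
tool_rot: [0.0, 0.651, 0.759, -0.001]
contact_force: [-0.3, -0.0, -0.3]
gripper_width: 0.2
grip_force: 0.0
```

```bash
python3 -c "
from h import *
go(581.8,27.2,160,8.75)"
```

```text
t 1.68 tcp [575.   23.9 330.1] shift [0.064 0.187 4.253] turn [-0.015  0.015 -0.008] F [-0.3 -0.  -0.3] w 0.2 grip 0.0
```

>>> move_arm:
  moves:
    - [[0,0.19,1],[0,0,0]]
    - [[0,0.19,2],[0,0,0]]
    - [[0,0.19,3],[0,0,0]]
    - [[0,0.19,4],[0,0,0]]
    - [[0,0.19,4.25],[0,0,0]]

```text
time_s: 2.1
eef_pos: [576.2, 31.1, 153.1]
tool_rot: [-0.006, 0.649, 0.761, -0.004]
contact_force: [-1.4, 0.1, -1.2]
gripper_width: -0.0
grip_force: 0.0
```

>>> move_arm:
  moves:
    - [[0.4,0,0],[0,0,0]]
    - [[0.7,0,0],[0,0,0]]
    - [[0.9,0,0],[0,0,0]]
    - [[1.1,0,0],[0,0,0]]
    - [[1.3,0,0],[0,0,0]]

```text
time_s: 2.52
eef_pos: [574.3, 81.6, 163.3]
tool_rot: [0.002, 0.649, 0.761, 0.001]
contact_force: [1.3, -2.2, 0.9]
gripper_width: 0.1
grip_force: 1.2
```

```bash
python3 -c "
from h import *
go(552.9+.152*100,215-.988*100,160,8.75)"
```

```text
t 2.52 tcp [574.3  81.6 163.3] shift [ 0.879 -0.017  0.081] turn [0.033 0.021 0.055] F [ 1.3 -2.2  0.9] w 0.1 grip 1.1945586201909464
```

>>> move_arm:
  moves:
    - [[0.15,0,0],[0,0,0]]
    - [[0.3,0,0],[0,0,0]]
    - [[0.45,0,0],[0,0,0]]
    - [[0.6,0,0],[0,0,0]]
    - [[0.7,0,0],[0,0,0]]

```text
time_s: 2.93
eef_pos: [569.0, 109.5, 161.6]
tool_rot: [0.0, 0.649, 0.761, 0.0]
contact_force: [1.3, -3.0, 1.4]
gripper_width: 0.1
grip_force: 1.1
```

>>> move_arm:
  moves:
    - [[0.05,0,0],[0,0,0]]
    - [[0.1,0,0],[0,0,0]]
    - [[0.15,0,0],[0,0,0]]

```text
time_s: 3.18
eef_pos: [567.8, 114.9, 161.2]
tool_rot: [-0.0, 0.649, 0.761, -0.0]
contact_force: [1.4, -1.8, 1.5]
gripper_width: -0.0
grip_force: 1.1
```

>>> move_arm:
  moves:
    - [[0.05,0,0],[0,0,0]]
    - [[0.1,0,0],[0,0,0]]

```text
time_s: 3.35
eef_pos: [567.8, 115.2, 161.4]
tool_rot: [0.003, 0.649, 0.761, -0.003]
contact_force: [2.1, -17.3, 1.0]
gripper_width: -0.0
grip_force: 8.3
```

```bash
python3 -c "
from h import *
go(552.9+.152*100,215-.988*100,160,8.75)"
```

```text
t 3.35 tcp [567.8 115.2 161.4] shift [0.024 0.01  0.034] turn [-0.005  0.088  0.065] F [  2.1 -17.3   1. ] w -0.0 grip 8.258658982740599
```

Force is at 17 N, so the drawer is on its stop. I'll hold briefly, then back off and rise.

>>> move_arm:
  moves:
    - [[0,0,0],[0,0,0]]
    - [[0,0,0],[0,0,0]]
    - [[0,0,0],[0,0,0]]
    - [[-0.2,0,0],[0,0,0]]
    - [[-0.7,0,0],[0,0,0]]

```text
time_s: 3.77
eef_pos: [570.7, 92.5, 160.6]
tool_rot: [-0.002, 0.649, 0.761, 0.0]
contact_force: [-0.1, -0.5, -0.2]
gripper_width: 0.1
grip_force: 0.0
```

>>> move_arm:
  moves:
    - [[-1,0,0],[0,0,0]]
    - [[-2,0,-0.5],[0,0,-1]]
    - [[-2.8,0,-1.2],[0,0,-2]]
    - [[-3.5,0,-1.9],[0,0,-3]]
    - [[-4.2,0,-2.6],[0,0,-4]]
  fingers: 1

```text
time_s: 4.18
eef_pos: [597.2, -75.6, 265.1]
tool_rot: [-0.002, 0.475, 0.88, 0.001]
contact_force: [0.8, -0.1, -0.2]
gripper_width: 61.0
grip_force: 0.0
```

```bash
python3 - <<'E'
from h import *
from cell import r
c=r.capture("side");p=cloud(c)
pc=p.copy();pc[...,:2]=(p[...,:2]-CC)@R2(CY)
q=pc[box(pc,(-200,-60,158),(-85,60,176))];print("lip",np.nanpercentile(q,[5,50,95],axis=0).round(1).tolist() if len(q) else 0)
go(453.5,-264.7,280,-51.9)
E
```

```text
lip [[-94.4, -36.7, 159.7], [-89.7, -1.1, 167.2], [-85.8, 37.3, 175.0]]
t 4.23 tcp [601.  -81.3 273.4] shift [-1.803 -5.6   -0.179] turn [ 0.111  0.034 14.209] F [ 2.6 -2.1  4.6] w 68.0 grip 0.0
```

>>> move_arm:
  moves:
    - [[-0.3,-0.9,0],[0,0,1.15]]
    - [[-0.6,-1.8,-0.2],[0,0,2.3]]
    - [[-0.9,-2.8,-0.2],[0,0,3.45]]
    - [[-1.2,-3.7,-0.2],[0,0,4.6]]
    - [[-1.5,-4.7,-0.2],[0,0,5.75]]

```text
time_s: 4.65
eef_pos: [472.0, -227.4, 272.7]
tool_rot: [-0.001, 0.718, 0.696, 0.001]
contact_force: [0.4, -1.3, 0.2]
gripper_width: 85.2
grip_force: 0.0
```

>>> move_arm:
  moves:
    - [[0,0,0],[0,0,1.15]]
    - [[0,0,0],[0,0,2.3]]
    - [[0,0,0],[0,0,3.45]]
    - [[0,0,0],[0,0,4.6]]
    - [[0,0,0],[0,0,5.75]]

```text
time_s: 5.07
eef_pos: [472.9, -226.7, 272.4]
tool_rot: [-0.001, 0.892, 0.451, 0.0]
contact_force: [-0.7, 0.9, 0.3]
gripper_width: 85.3
grip_force: 0.0
```

```bash
python3 - <<'E'
from h import *
go(453.5,-264.7,250,-51.9)
E
```

```text
t 5.07 tcp [ 472.9 -226.7  272.4] shift [-1.054  0.175  0.556] turn [-0.024 -0.016  2.588] F [-0.7  0.9  0.3] w 85.3 grip 0.0
```

>>> move_arm:
  moves:
    - [[-0.4,0.05,0.1],[0,0,1.1]]
    - [[-0.8,0.12,0.2],[0,0,2.2]]
    - [[-1.05,0.175,0.4],[0,0,2.6]]
    - [[-1.05,0.175,0.56],[0,0,2.6]]
    - [[-1.05,0.175,0.56],[0,0,2.6]]

```text
time_s: 5.48
eef_pos: [453.3, -264.7, 248.2]
tool_rot: [-0.002, 0.944, 0.329, -0.001]
contact_force: [-0.6, 0.3, -0.0]
gripper_width: 85.5
grip_force: 0.0
```

```bash
python3 - <<'E'
from h import *
go(453.5,-264.7,160,-51.9)
E
```

```text
t 5.48 tcp [ 453.3 -264.7  248.2] shift [0.003 0.015 2.205] turn [-0.048 -0.003  0.062] F [-0.6  0.3 -0. ] w 85.5 grip 0.0
```

>>> move_arm:
  moves:
    - [[0,0,0.8],[0,0,0]]
    - [[0,0,1.5],[0,0,0]]
    - [[0,0,2.0],[0,0,0]]
    - [[0,0.01,2.2],[0,0,0]]
    - [[0,0.01,2.2],[0,0,0]]

```text
time_s: 5.9
eef_pos: [453.5, -264.2, 160.3]
tool_rot: [-0.003, 0.944, 0.33, -0.001]
contact_force: [0.0, 0.4, -0.3]
gripper_width: 85.7
grip_force: 0.0
```

>>> move_arm:
  moves:
    - [[0,0,0],[0,0,0]]
    - [[0,0,0],[0,0,0]]
    - [[0,0,0],[0,0,0]]
    - [[0,0,0],[0,0,0]]
    - [[0,0,0],[0,0,0]]
  fingers: 0
  newtons: 80

```text
time_s: 6.32
eef_pos: [454.9, -266.3, 164.1]
tool_rot: [0.001, 0.944, 0.329, 0.001]
contact_force: [0.2, -0.6, -0.4]
gripper_width: 25.6
grip_force: 0.0
```

>>> move_arm:
  moves:
    - [[0,0,0],[0,0,0]]
    - [[0,0,0],[0,0,0]]
    - [[0,0,0],[0,0,0]]
    - [[0,0,0],[0,0,0]]
    - [[0,0,0],[0,0,0]]

```text
time_s: 6.73
eef_pos: [454.9, -266.3, 164.0]
tool_rot: [0.001, 0.944, 0.329, 0.0]
contact_force: [0.2, 1.4, 5.5]
gripper_width: 16.8
grip_force: 79.5
```

```bash
python3 - <<'E'
from h import *
go(453.5,-264.7,160,-51.9)
E
```

```text
t 6.73 tcp [ 454.9 -266.3  164. ] shift [-0.003 -0.052  0.1  ] turn [ 0.013 -0.004  0.054] F [0.2 1.4 5.5] w 16.8 grip 79.53545808792114
```

>>> move_arm:
  moves:
    - [[0,0,-0.4],[0,0,0]]
    - [[0,0,-1.0],[0,0,0]]
    - [[0,0,-1.7],[0,0,0]]
    - [[0,0,-2.5],[0,0,0]]
    - [[0,0,-3.2],[0,0,0]]

```text
time_s: 7.15
eef_pos: [453.5, -265.3, 289.7]
tool_rot: [-0.002, 0.944, 0.329, -0.001]
contact_force: [0.3, -0.6, -3.5]
gripper_width: 16.7
grip_force: 78.9
```

>>> move_arm:
  moves:
    - [[0,0,-0.5],[0,0,0]]
    - [[0,0,-0.9],[0,0,0]]
    - [[0,0,-0.9],[0,0,0]]
    - [[0,0,-0.9],[0,0,0]]

```text
time_s: 7.48
eef_pos: [454.1, -265.7, 325.4]
tool_rot: [-0.001, 0.944, 0.329, -0.0]
contact_force: [-0.4, 0.6, -5.0]
gripper_width: 16.5
grip_force: 78.7
```

```bash
python3 - <<'E'
from h import *
from cell import r
p=cloud(np.load("top0.npz"))
for nm,b in dict(jar=((650,0,15),(760,110,85)),dish=((600,-250,8),(760,-80,40))).items():
    q=p[box(p,*b)];print(nm,len(q),np.percentile(q,[2,50,98],axis=0).round().tolist())
    pc=(q[:,:2]-CC)@R2(CY);print("  cab",np.percentile(pc,[2,98],axis=0).round().tolist())
for n in("top","side"):
    c=r.capture(n);np.savez(n+"1.npz",**c);q,rr=rect(cloud(c),(380,-370,325),(580,-150,350));print(n,len(q),rr,np.median(q[:,2]))
    if n=="side":cv2.imwrite("pics/s1.png",c["frame"][:,:,::-1])
go(675.3+.152*60,37.1-.988*60,324,8.75)
E
```

```text
jar 286 [[741.0, 71.0, 17.0], [749.0, 88.0, 47.0], [760.0, 109.0, 73.0]]
  cab [[-174.0, -185.0], [-135.0, -167.0]]
dish 159 [[738.0, -191.0, 9.0], [750.0, -157.0, 13.0], [759.0, -121.0, 21.0]]
  cab [[-432.0, -152.0], [-363.0, -126.0]]
top 177 ((459.07421875, -252.50445556640625), (198.67250061035156, 15.149849891662598), 33.723426818847656) 334.8051017243846
side 346 ((455.9940185546875, -266.9759521484375), (181.81285095214844, 44.16674041748047), 29.369592666625977) 338.9162149830689
t 7.58 tcp [ 453.5 -265.2  323.6] shift [ 8.298 -1.171 -0.013] turn [ -0.051  -0.018 -10.053] F [-0.4  0.3 -5.6] w 16.4 grip 78.7324583530426
```

View pics/s1.png

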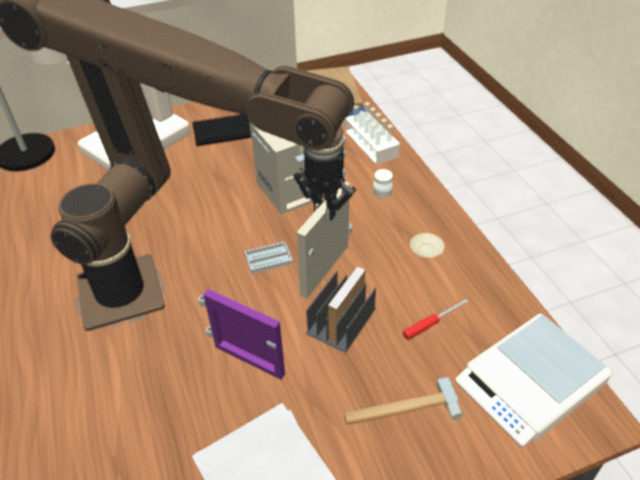

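>>> move_arm:
  moves:
    - [[0.7,-0.1,0],[0,0,-1.1]]
    - [[1.6,-0.2,0],[0,0,-2.2]]
    - [[2.5,-0.3,0],[0,0,-3.3]]
    - [[3.4,-0.5,0],[0,0,-4.4]]
    - [[4.3,-0.6,0],[0,0,-5.5]]

```text
time_s: 8.0
eef_pos: [574.1, -138.3, 323.7]
tool_rot: [-0.002, 0.81, 0.586, -0.001]
contact_force: [-0.9, -0.9, -5.0]
gripper_width: 17.0
grip_force: 78.7
```

```bash
python3 - <<'E'
from h import *
go(675.3+.152*60,37.1-.988*60,324,8.75)
E
```

```text
t 8.0 tcp [ 574.1 -138.3  323.7] shift [ 3.62   1.711 -0.015] turn [-0.049 -0.018 -4.501] F [-0.9 -0.9 -5. ] w 17.0 grip 78.74413847923279
```

>>> move_arm:
  moves:
    - [[0.8,0.4,0],[0,0,-1.1]]
    - [[1.6,0.8,0],[0,0,-2.2]]
    - [[2.4,1.2,0],[0,0,-3.3]]
    - [[3.2,1.6,0],[0,0,-4.3]]
    - [[3.55,1.7,0],[0,0,-4.5]]

```text
time_s: 8.42
eef_pos: [685.6, -23.5, 322.5]
tool_rot: [-0.002, 0.651, 0.759, 0.0]
contact_force: [-0.6, 0.5, -5.1]
gripper_width: 16.7
grip_force: 79.0
```

```bash
python3 - <<'E'
from h import *
go(675.3+.152*60,37.1-.988*60,174,8.75)
E
```

```text
t 8.42 tcp [685.6 -23.5 322.5] shift [ 0.024 -0.011  3.713] turn [-0.03  -0.035  0.008] F [-0.6  0.5 -5.1] w 16.7 grip 79.02623176574707
```

>>> move_arm:
  moves:
    - [[0,0,0.8],[0,0,0]]
    - [[0,0,1.6],[0,0,0]]
    - [[0,0,2.4],[0,0,0]]
    - [[0,0,3.1],[0,0,0]]
    - [[0,0,3.5],[0,0,0]]

```text
time_s: 8.83
eef_pos: [680.0, -26.7, 178.5]
tool_rot: [-0.005, 0.653, 0.757, -0.003]
contact_force: [-0.9, 0.8, -5.9]
gripper_width: 16.9
grip_force: 79.0
```

>>> move_arm:
  moves:
    - [[0,0,0.2],[0,0,0]]
    - [[0,0,0.2],[0,0,0]]
    - [[0,0,0.2],[0,0,0]]

```text
time_s: 9.08
eef_pos: [683.7, -27.4, 178.2]
tool_rot: [-0.001, 0.653, 0.757, -0.0]
contact_force: [0.9, -0.2, -4.6]
gripper_width: 16.8
grip_force: 79.0
```

```bash
python3 - <<'E'
from h import *
from cell import r
go(675.3+.152*60,37.1-.988*60,174,8.75)
for n in("top","side"):
    c=r.capture(n);np.savez(n+"2.npz",**c);p=cloud(c)
    pc=p.copy();pc[...,:2]=(p[...,:2]-CC)@R2(CY)
    q,rr=rect(pc,(-370,-130,192),(-150,-60,212));print(n,"door top in cab frame",len(q),rr,np.median(q[:,2]))
    f=c["frame"][:,:,::-1]
    cv2.imwrite(f"pics/{n}2.png",cv2.resize(f[100:260,100:310] if n=="top" else f[90:290,270:470],(800,600),interpolation=2))
E
```

```text
t 9.08 tcp [683.7 -27.4 178.2] shift [0.125 0.038 0.105] turn [-0.013 -0.004 -0.057] F [ 0.9 -0.2 -4.6] w 16.8 grip 78.99232506752014
top door top in cab frame 461 ((-308.086181640625, -90.91622924804688), (84.62705993652344, 24.49125099182129), 4.053077697753906) 207.19741969146492
side door top in cab frame 348 ((-260.74749755859375, -92.79572296142578), (185.37078857421875, 46.523277282714844), 7.265003204345703) 207.7451652214853
```

View pics/top2.png

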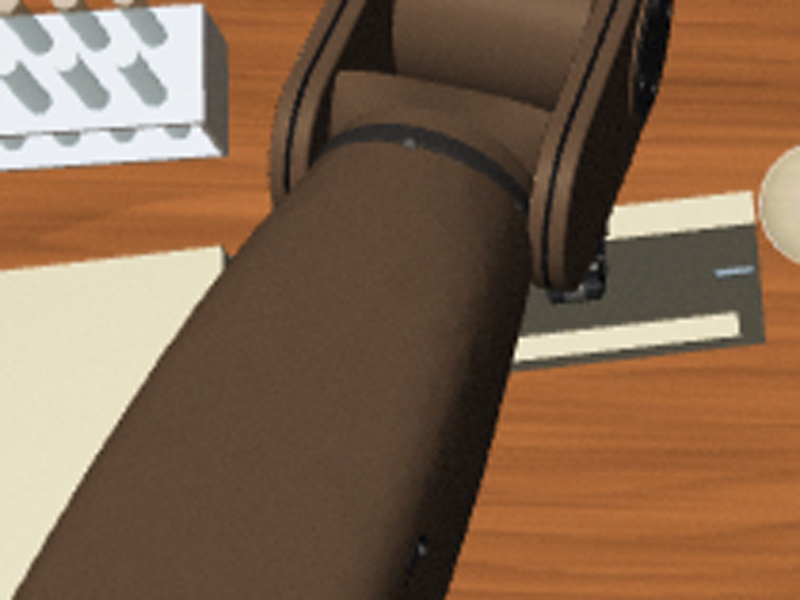

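View pics/side2.png

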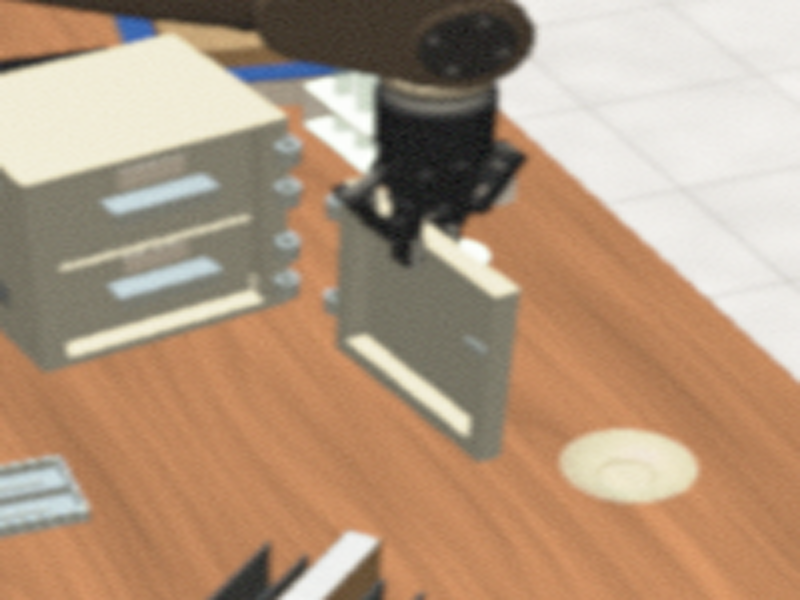

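The side crop shows the door upright at standoff. Its knuckles are at about crop (333,205) and (330,298), and the cabinet's four are at (287,145), (287,187), (287,240) and (287,280). The top view is mostly hidden by the forearm, but the door's free end shows. Now I'll measure the door pose in the cabinet frame.

```bash
cat >> h.py <<'E'
def meas(n,c):
    p=cloud(c);pc=p.copy();pc[...,:2]=(p[...,:2]-CC)@R2(CY)
    z=pc[...,2]
    m=box(pc,(-400,-125,185),(-290,-70,216))
    q=pc[m]
    # top rim: free end, only top surface
    t=q[q[:,2]>np.percentile(q[:,2],98)-7]
    rr=cv2.minAreaRect(t[:,:2].astype(np.float32));b=cv2.boxPoints(rr)
    ln=np.polyfit(t[:,0],t[:,1],1)
    print(n,"rim n",len(t),"endx",np.percentile(t[:,0],1).round(1),"y pct",np.percentile(t[:,1],[2,50,98]).round(1),"z",np.median(t[:,2]).round(1),"rect",[np.round(v,1) for v in rr],"slope deg",np.degrees(ln[0]).round(1))
    # end edge: min x by height
    for lo in (20,60,100,140,180):
        e=pc[box(pc,(-400,-130,lo),(-150,-60,lo+25))]
        if len(e)>20: print("  z",lo,"minx",np.percentile(e[:,0],1).round(1),"y at end",np.round(np.percentile(e[e[:,0]<np.percentile(e[:,0],1)+20][:,1],[5,95]),1),end="")
    print()
E
python3 - <<'E'
from h import *
for n in("top","side"): meas(n,np.load(n+"2.npz"))
E
```

```text
top rim n 287 endx -349.1 y pct [-101.2  -91.6  -82.6] z 208.0 rect [array([-320.1,  -92.1]), array([60.1, 20.8]), np.float64(2.1)] slope deg -0.3
  z 20 minx -347.8 y at end [-97.4 -81.2]  z 60 minx -348.7 y at end [-98.  -81.6]  z 100 minx -350.0 y at end [-97.5 -81.1]  z 140 minx -349.0 y at end [-83.5 -79. ]  z 180 minx -349.7 y at end [-85.6 -81.8]
side rim n 135 endx -352.1 y pct [-103.6  -92.9  -83.4] z 210.9 rect [array([-321.6,  -93.5]), array([23.2, 61.9]), np.float64(87.9)] slope deg 1.0
  z 20 minx -352.9 y at end [-103.2  -82.5]  z 60 minx -353.5 y at end [-101.1  -83.3]  z 100 minx -353.8 y at end [-101.2  -83.2]  z 140 minx -353.1 y at end [-101.2  -81.3]  z 180 minx -352.9 y at end [-100.4  -83.4]
```

>>> move_arm:
  moves:
    - [[0,0.04,0.1],[0,0,0]]
    - [[0.3,0.04,0.1],[0,0,0]]
    - [[0.6,0.04,0.1],[0,0,0]]
    - [[0.8,0.04,0.1],[0,0,0]]
    - [[0.8,0.04,0.1],[0,0,0]]

```text
time_s: 9.6
eef_pos: [680.4, 7.5, 175.2]
tool_rot: [-0.0, 0.652, 0.758, 0.0]
contact_force: [-0.3, -0.2, -5.6]
gripper_width: 16.8
grip_force: 79.1
```

```bash
python3 - <<'E'
from h import *
from cell import r
go(675.3,37.1,174,8.75)
for n in("top","side"):
    c=r.capture(n);meas(n,c)
    p=cloud(c);pc=p.copy();pc[...,:2]=(p[...,:2]-CC)@R2(CY)
    if n=="side":
        for nm,lo,hi in [("cabU1",176,200),("cabU2",130,154),("cabL1",66,90),("cabL2",20,44)]:
            q=pc[box(pc,(-108,-112,lo),(-84,-84,hi))];print(nm,len(q),np.percentile(q,[3,50,97],axis=0).round(1).tolist() if len(q) else 0)
        for nm,lo,hi in [("doorU",150,180),("doorL",40,70)]:
            q=pc[box(pc,(-145,-112,lo),(-111,-70,hi))];print(nm,len(q),np.percentile(q,[3,50,97],axis=0).round(1).tolist() if len(q) else 0)
E
```

```text
t 9.6 tcp [680.4   7.5 175.2] shift [ 0.75  -0.015  0.03 ] turn [ 0.    -0.012 -0.029] F [-0.3 -0.2 -5.6] w 16.8 grip 79.1091513633728
top rim n 117 endx -314.8 y pct [-103.3  -93.8  -84.2] z 205.0 rect [array([-302.6,  -93.8]), array([20. , 25.1]), np.float64(89.2)] slope deg -1.2
  z 20 minx -312.5 y at end [-99.1 -83.7]  z 60 minx -313.6 y at end [-100.3  -83.5]  z 100 minx -315.2 y at end [-100.2  -83.5]  z 140 minx -315.4 y at end [-86.1 -81.2]  z 180 minx -314.9 y at end [-102.4  -84.5]
side rim n 60 endx -318.3 y pct [-104.7  -93.7  -85.1] z 206.3 rect [array([-304.4,  -95.5]), array([29.7, 21.2]), np.float64(3.7)] slope deg 2.1
  z 20 minx -319.7 y at end [-103.4  -84. ]  z 60 minx -318.9 y at end [-103.1  -84.2]  z 100 minx -318.9 y at end [-102.4  -85.3]  z 140 minx -318.1 y at end [-102.7  -83.2]  z 180 minx -319.0 y at end [-103.4  -85. ]
cabU1 45 [[-100.6, -100.9, 179.1], [-96.1, -91.8, 190.4], [-85.1, -85.5, 199.7]]
cabU2 44 [[-102.0, -102.3, 132.4], [-95.7, -93.1, 145.2], [-85.8, -85.5, 153.1]]
cabL1 42 [[-100.6, -103.0, 69.2], [-95.7, -93.6, 83.0], [-86.6, -85.4, 89.9]]
cabL2 38 [[-102.1, -101.0, 23.5], [-97.1, -92.2, 35.8], [-86.5, -85.8, 43.4]]
doorU 43 [[-144.8, -97.6, 153.3], [-129.6, -88.6, 166.2], [-114.0, -85.3, 178.8]]
doorL 36 [[-143.4, -99.1, 47.6], [-128.1, -88.3, 59.4], [-115.2, -85.2, 68.5]]
```

>>> move_arm:
  moves:
    - [[0.2,0,0.03],[0,0,0]]
    - [[0.4,0,0.03],[0,0,0]]
    - [[0.6,0,0.03],[0,0,0]]
    - [[0.73,0,0.03],[0,0,0]]
    - [[0.73,0,0.03],[0,0,0]]

```text
time_s: 10.12
eef_pos: [676.2, 35.1, 173.6]
tool_rot: [-0.0, 0.653, 0.758, 0.0]
contact_force: [-0.1, 0.3, -5.5]
gripper_width: 16.6
grip_force: 79.1
```

>>> move_arm:
  moves:
    - [[0,0,0],[0,0,0]]
    - [[0,0,0],[0,0,0]]
    - [[0,0,0],[0,0,0]]
    - [[0,0,0],[0,0,0]]

```text
time_s: 10.45
eef_pos: [676.6, 33.1, 173.7]
tool_rot: [0.0, 0.653, 0.757, -0.0]
contact_force: [0.9, -0.2, -5.0]
gripper_width: 16.5
grip_force: 79.1
```

```bash
python3 - <<'E'
from h import *
from cell import r
go(675.3,37.1,174,8.75)
for n in("top","side"):
    c=r.capture(n);meas(n,c);np.savez(n+"3.npz",**c)
    p=cloud(c);pc=p.copy();pc[...,:2]=(p[...,:2]-CC)@R2(CY)
    if n=="side":
        cv2.imwrite("pics/s3.png",cv2.resize(c["frame"][90:240,270:420,::-1],(600,600),interpolation=2))
        for nm,lo,hi in [("U1",180,197),("Udoor",157,173),("U2",134,150),("L1",70,86),("Ldoor",47,63),("L2",24,40)]:
            q=pc[box(pc,(-110,-112,lo),(-84,-78,hi))];print(nm,len(q),np.percentile(q,[5,50,95],axis=0).round(1).tolist() if len(q) else 0)
E
```

```text
t 10.45 tcp [676.6  33.1 173.7] shift [ 0.104 -0.019 -0.007] turn [ 0.     0.002 -0.057] F [ 0.9 -0.2 -5. ] w 16.5 grip 79.13354516029358Traceback (most recent call last):
  File "<stdin>", line 5, in <module>
  File "h.py", line 30, in meas
    t=q[q[:,2]>np.percentile(q[:,2],98)-7]
               ~~~~~~~~~~~~~^^^^^^^^^^^
    return _quantile_unchecked(
        a, q, axis, out, overwrite_input, method, keepdims, weights)
    return _ureduce(a,
                    func=_quantile_ureduce_func,
    ...<5 lines>...
                    overwrite_input=overwrite_input,
                    method=method)
    r = func(a, **kwargs)
    result = _quantile(arr,
                       quantiles=q,
    ...<2 lines>...
                       out=out,
                       weights=wgt)
    slices_having_nans = np.isnan(arr[-1, ...])
                                  ~~~^^^^^^^^^
IndexError: index -1 is out of bounds for axis 0 with size 0
```

```bash
sed -i 's/(-290,-70,216)/(-262,-70,216)/' h.py; cat > m3.py <<'E'
from h import *
from cell import r
import sys
go(675.3,37.1,174,8.75)
for n in("top","side"):
    c=r.capture(n);np.savez(n+"3.npz",**c)
    try: meas(n,c)
    except Exception as e: print(n,"no rim")
    p=cloud(c);pc=p.copy();pc[...,:2]=(p[...,:2]-CC)@R2(CY)
    if n=="top": continue
    cv2.imwrite(f"pics/{sys.argv[1]}.png",cv2.resize(c["frame"][90:240,270:420,::-1],(600,600),interpolation=2))
    for nm,lo,hi in [("U1",180,197),("Udoor",157,173),("U2",134,150),("L1",70,86),("Ldoor",47,63),("L2",24,40)]:
        q=pc[box(pc,(-110,-112,lo),(-84,-78,hi))];print(nm,len(q),np.percentile(q,[5,50,95],axis=0).round(1).tolist() if len(q) else 0)
go(675.3,37.1,174,8.75)
E
python3 m3.py s3
```

```text
t 10.5 tcp [676.6  33.1 173.7] shift [ 0.103 -0.018 -0.007] turn [-0.     0.001 -0.058] F [ 0.1 -0.  -4.7] w 16.8 grip 79.13460373878479
top rim n 130 endx -289.0 y pct [-103.1  -93.7  -84.8] z 203.7 rect [array([-275.7,  -93.9]), array([19. , 26.9]), np.float64(89.9)] slope deg -0.8
  z 20 minx -288.4 y at end [-100.2  -83.5]  z 60 minx -289.9 y at end [-99.6 -84.2]  z 100 minx -289.7 y at end [-100.8  -84. ]  z 140 minx -289.5 y at end [-90.  -81.4]  z 180 minx -289.1 y at end [-102.2  -84.5]
side rim n 61 endx -290.8 y pct [-103.8  -93.5  -84.6] z 204.8 rect [array([-276.3,  -94.1]), array([29.1, 20.4]), np.float64(7.0)] slope deg 4.6
  z 20 minx -292.8 y at end [-102.9  -83.5]  z 60 minx -293.4 y at end [-103.4  -84.9]  z 100 minx -293.2 y at end [-102.6  -83.5]  z 140 minx -292.7 y at end [-101.8  -82.8]  z 180 minx -291.0 y at end [-104.   -84.5]
U1 12 [[-96.6, -98.0, 181.0], [-91.5, -87.8, 190.6], [-84.6, -85.9, 195.3]]
Udoor 18 [[-107.4, -93.0, 157.8], [-97.4, -89.0, 165.6], [-84.2, -83.6, 171.6]]
U2 21 [[-100.1, -92.3, 136.6], [-98.0, -88.2, 140.6], [-89.2, -84.5, 149.2]]
L1 19 [[-102.2, -94.9, 70.5], [-94.7, -89.3, 77.2], [-85.3, -83.4, 83.7]]
Ldoor 20 [[-108.2, -99.6, 48.1], [-95.6, -90.3, 55.2], [-84.9, -86.5, 62.8]]
L2 17 [[-101.2, -93.8, 26.2], [-94.9, -89.3, 30.9], [-86.1, -83.6, 38.8]]
t 10.6 tcp [676.6  33.2 173.7] shift [ 0.1   -0.018 -0.007] turn [-0.001  0.    -0.056] F [ 0.   0.6 -6. ] w 17.1 grip 79.13406729698181
```

View pics/s3.png

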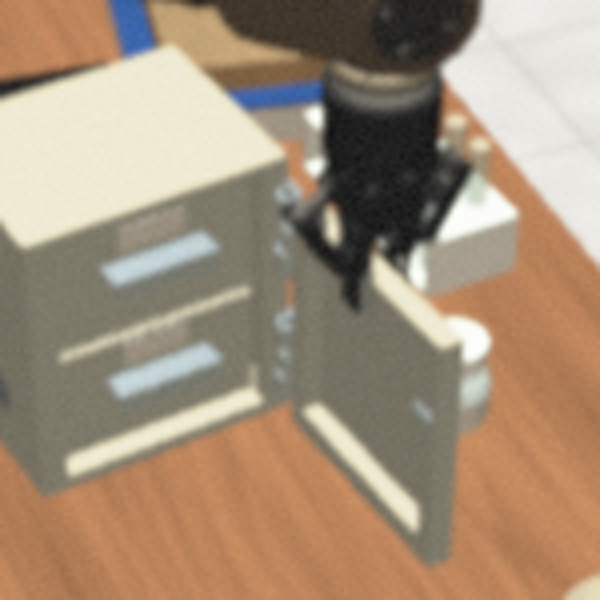

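The door is in line at the hinges and about 4 mm short along the cabinet's x. I'll close that gap.

>>> move_arm:
  moves:
    - [[0.03,0,0],[0,0,0]]
    - [[0.06,0,0],[0,0,0]]
    - [[0.09,0,0],[0,0,0]]
    - [[0.09,0,0],[0,0,0]]
    - [[0.09,0,0],[0,0,0]]

```text
time_s: 11.02
eef_pos: [676.0, 37.2, 173.7]
tool_rot: [-0.0, 0.653, 0.757, -0.0]
contact_force: [0.2, 0.2, -5.0]
gripper_width: 16.3
grip_force: 79.1
```

```bash
python3 m3.py s4
```

```text
t 11.02 tcp [676.   37.2 173.7] shift [-0.001 -0.018 -0.007] turn [-0.     0.    -0.051] F [ 0.2  0.2 -5. ] w 16.3 grip 79.1333556175232
top rim n 109 endx -284.9 y pct [-103.7  -93.8  -84.5] z 203.4 rect [array([-273.7,  -94.4]), array([19.9, 23. ]), np.float64(89.2)] slope deg 0.8
  z 20 minx -285.9 y at end [-101.3  -83.4]  z 60 minx -285.8 y at end [-100.2  -83.8]  z 100 minx -285.7 y at end [-100.1  -83.6]  z 140 minx -285.6 y at end [-88.3 -81.7]  z 180 minx -285.0 y at end [-102.1  -84.8]
side rim n 53 endx -288.2 y pct [-104.8  -94.6  -84.8] z 205.0 rect [array([-275.2,  -95. ]), array([21.3, 26.1]), np.float64(88.3)] slope deg -5.5
  z 20 minx -288.7 y at end [-102.8  -84.5]  z 60 minx -288.3 y at end [-103.6  -85.5]  z 100 minx -288.9 y at end [-102.5  -84.3]  z 140 minx -289.5 y at end [-103.8  -84.5]  z 180 minx -287.5 y at end [-103.3  -85.3]
U1 16 [[-102.6, -100.8, 180.8], [-89.2, -87.6, 188.7], [-84.3, -84.1, 195.9]]
Udoor 21 [[-106.7, -92.3, 158.1], [-95.1, -88.8, 167.0], [-87.2, -87.0, 172.3]]
U2 18 [[-109.7, -91.0, 135.4], [-95.6, -87.9, 141.3], [-90.4, -84.9, 148.3]]
L1 23 [[-109.2, -93.2, 71.4], [-97.7, -88.3, 81.7], [-90.0, -85.6, 85.2]]
Ldoor 17 [[-105.7, -92.4, 50.4], [-94.6, -87.7, 56.2], [-86.5, -86.0, 61.5]]
L2 15 [[-108.3, -89.4, 28.0], [-99.1, -87.8, 32.8], [-90.0, -82.4, 37.3]]
t 11.12 tcp [676.   37.1 173.7] shift [ 0.002 -0.018 -0.007] turn [-0.     0.001 -0.052] F [ 0.6 -0.2 -4.2] w 16.8 grip 79.13405299186707
```

The door's end is at x = -285 (ideal -284.5), y is -93.9 (ideal -94) and the top is at 203.5 (ideal 204). There is no side force. I'll settle briefly and hand in.

>>> move_arm:
  moves:
    - [[0,0,0],[0,0,0]]
    - [[0,0,0],[0,0,0]]
    - [[0,0,0],[0,0,0]]
    - [[0,0,0],[0,0,0]]
    - [[0,0,0],[0,0,0]]

```text
time_s: 11.53
eef_pos: [676.0, 37.0, 173.7]
tool_rot: [-0.0, 0.653, 0.757, 0.0]
contact_force: [-0.8, -0.5, -5.0]
gripper_width: 17.1
grip_force: 79.1
```

```bash
python3 -c "
from h import *
go(675.3,37.1,174,8.75)
from cell import r
print(r.hand_in())"
```

```text
t 11.53 tcp [676.   37.  173.7] shift [ 0.004 -0.018 -0.006] turn [ 0.    -0.    -0.054] F [-0.8 -0.5 -5. ] w 17.1 grip 79.13340926170349
the job is handed in; nothing more can be done
None
```

I pushed the drawer shut and handed in at 11.5 s of the 58 s. The gripper is holding the grey door free at the hinges, with knuckles within about 1 mm of the hinge axis and gap height by the cameras (calibrated to about 2 mm); no verdict came back.

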